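# Lever open the heavy lid of the sheet box

## Task

Lever the heavy iron lid of the sheet box open and keep it open: push the wooden stop, which has a push plate at its outer end, out from under the lever all the way to the end of its track, then press the long end of the lever down as far as it goes. Use the fingertips or the outside of the fingers, not the arm or the gripper's body; lift nothing, do not touch the lid itself, and leave the ink bottle, paperweight and brush cup alone. The program finishes while still holding the lever down with the lid raised.

Things in the scene. Friction and masses are not known exactly. Their poses are not given: they have to be found in the camera images.
- press: Grey sheet box with lever, fixed; place and yaw vary. Origin on the table under the press pad; +x along the lever to the box, +y the side where the wooden push plate sticks out. Sizes in mm in this frame: base strip x -45 to 415, 90 wide, 8 thick; rubber stop under the pad (top z=18); cross track for the wooden stop at x=80 (y -95 to 55, top z=14); box x 250 to 405, 200 wide, 75 high.
- lever: Loose steel lever, 0.4 kg, bar 20 wide, 12 thick, its pin (14 diameter, 64 long) lying in the fulcrum's notches. Origin at the pin's centre. At the start its axes are parallel to the press's, while the bar is tilted 0.25 rad: long end (towards -x) up, short end (80 from the pin) under the lid. Pressing the long end turns it about y, 0.48 rad in all until the pad meets the rubber stop.
- pad_top (a point): Centre of the top face of the flat press pad on the lever's long end, 210 from the pin. Pad 55 along the lever, 70 across, 10 thick. At the start some 132 mm above the table (press x about 8, y 0), fully down about 34 mm. Moves in an arc about the pin, nearly vertical (under 10 mm to -x on the way). Pressing it down takes about 5 to 13 N.
- chock (a joint): Slide of the wooden stop, m: 0 to 0.010 at the start (its post under the lever, which can then move only some 5 mm), 0.065 at the end of its track. Grows as the stop is pushed towards -y of the press; stays where it is left (friction about 2.5 N, plus 15 N per m/s).
- push_face (a point): Centre of the outer (+y) face of the wooden push plate: press x=80, y=145 minus the slide value, z=45. Plate 56 wide (x), 10 thick, z from 10 to 78. A bar (32 wide, top z=23.5) joins it to the post (28 x 30, top z=97) that stands under the lever.
- fulcrum (a point): Seat of the lever's pin: press x=210, y=0, z=75, midway between two dark steel cheeks (50 long, y 19 to 27 either side, top z=95) with open U notches 16 wide.
- ink_bottle: Bystander: black ink bottle with a yellow cap, 46 in diameter, 135 tall, loose, on the -y side of the press beside the box. Origin at the centre of its underside.
- paperweight: Bystander: brass bar paperweight, 120 x 24 x 20, with a small knob on top (to z=32), loose, on the -y side of the press beside the pad. Origin at the centre of its underside, x along its length.
- brush_cup: Bystander: white cup with three brushes, 68 in diameter, 95 tall, brushes to about 235, loose, on the -y side of the press, beside the lever. Origin at the centre of its underside.
- flap: The dark iron lid, 150 long, 206 wide, 12 thick with two low ribs on top, 2 to 3.2 kg, hinged at its far edge (press x=395, z=75). Origin: middle of its front lower edge, press x=245, y=0, z=75 when shut; axes parallel to the press's when shut. Raised, it tilts about y, by about 0.32 rad with the lever fully down; it falls shut by itself.

How it is judged:
By the outcome, as a careful person would: the job done as asked, in the order asked, and still so for the second after the job is handed in, while the arm keeps its last pose, push and grip.
It also fails if it takes over 48 s, if anything falls off the work surface, if the arm or the gripper's body presses on something with over 40 N, if the wrist force passes 120 N, or if a joint passes its speed limit or range.

## Robot

A 7-joint arm with a two-finger parallel gripper is mounted at the origin on the work surface. World frame = base frame: x ahead of the robot, y to its left, z up, the work surface at z = 0. Lengths are in m, angles in rad, forces in N, time in s.
With the tool pointing down it reaches from about 0.4 to 0.875 m from the base axis. Payload 6.5 kg.
Tool frame: the origin (TCP) lies midway between the tips of the shut fingers; the grasp point (between the pads) lies 19 mm behind it; y points along the fingers, x is the direction in which the jaws open and shut, and the axes are right-handed (so a half turn about y gives the same grasp; the last joint's range is limited). The gripper opens to 88 mm and grips with 3 to 60 N. Pads are 18 mm wide; open, the fingers measure 123 mm over their backs; the gripper's body (75 mm by 187 mm) begins 45 mm behind the grasp point.
Start: joints at [1.22, 0.536, -0.004, 1.538, 0.003, 1.067, -0.071], TCP at [0.183, -0.624, 0.239] pointing down, gripper open.
Joint ranges: [-2.7, 2.7], [-0.37, 2.16], [-1.27, 1.26], [0.24, 2.4], [-1.31, 4.45], [0.19, 1.91], [-2.76, 2.76]. Speed limits (rad/s): [2.39, 2.39, 3.14, 3.14, 3.14, 3.14, 3.14].

## Interface

Orientations are given as a unit quaternion [x, y, z, w].
In Python, from workcell import bot, grab_frame, order gives the robot as it stands. The module is installed in compiled form; this text tells all that it offers.
- The arm moves only by the tool move_arm, never from a script. Its argument "steps" is a list of rows, each an object of numbers: "jaw": the closure, from -1 (fully open) to 1 (shut), so that 0 is half open; "x", "y", "z": the shift along the tool's x, y, z in mm; "ax", "ay", "az": the turn, a rotation vector about the tool's x, y, z in rad. In form: [{"jaw": .., "x": .., "y": .., "z": .., "ax": .., "ay": .., "az": ..}, ...]. A call has exactly 5 rows; each row shifts and turns the commanded pose from where the row before left it, along the tool's axes as they then stand; what a row does not reach is not made up. A row lasts 1/12 s, in which the tool goes at most 41.7 mm and 7.16 degrees, less where a joint would pass 70% of its speed; a pose out of reach is approached as far as the arm can. A call is refused whole if a number of a shift passes 41.7 or a number of a turn 0.125, either way. A call with a gripper value outside its range is refused whole. The fingers move at their own pace and stop on an object; the grip force is fixed at half the most. Time passes only in rows, so rows that do not move let the fingers close, or fill a call up. It gives the time, the measured TCP pose, the force and the opening at its end, in the units of the state.
- bot.sense(): the state, without advancing time (a new reading comes with each control period).
- grab_frame(name): name is "scene" or "side" or "wrist"; returns a dict with "frame" (400x640x3 uint8, red, green, blue), "mtx" (3x3 intrinsics, pixels), "cam_to_world" (4x4, takes a point from camera to world coordinates); the wrist camera has in their place "hand_eye" (4x4, takes a point from camera to tool coordinates, whose origin is the TCP and whose axes are the tool frame's). Camera axes: x right, y down, z forward; pixel columns grow to the right and rows downward; lengths in m; the calibration is good to about 2 mm. A picture is of the moment at which its call begins: read the wrist's pose just before it. There is no depth.
- order.close_job(): hands the job in, once; it reports no verdict.
The state is a dict: "clock": time; "qpos": joint angles; "qvel": joint speeds; "tau": joint torques, N m; "position": TCP position; "tcp_rot": TCP orientation; "contact_force": force on the tool from outside, world axes, zero at the start; "torque": the same for the moment, N m; "opening": finger opening in m.
Only numpy, scipy, OpenCV 4.12 (cv2) and the standard library are available. Lean on these libraries where they do the work, as an engineer would, in place of code of your own. Each camera call takes 0.05 s, during which the arm holds its last target. There are 200 camera calls.

## Working session

There is one attempt and no reset: what is moved stays moved. The work goes in short steps, Python scripts to look and compute and a tool call to move; the robot and the scene stay as the last step left them, time stands still between calls to the robot, and variables do not carry over. Pictures are saved under pics/ and viewed, about 8 in all and at most 12, crops included, and the job is handed in when it is done.

Besides the shell and the picture viewer there is one more tool, called in YAML: its name, and indented under it one key for each argument. move_arm: Moves the arm, as the interface text tells. Its arguments: {"type":"object","properties":{"steps":{"type":"array"}},"required":["steps"]}

```bash
mkdir -p pics
python3 - <<'E'
from workcell import bot, grab_frame
import cv2,numpy as np
s=bot.sense();print(s)
for n in("scene","side"):
    f=grab_frame(n);cv2.imwrite(f"pics/{n}0.png",f["frame"][:,:,::-1]);np.savez(f"{n}.npz",m=f["mtx"],T=f["cam_to_world"]);print(n,f["mtx"],f["cam_to_world"])
E
```

```text
{'clock': 0.0, 'qpos': array([ 1.21981337,  0.53716614, -0.00443477,  1.53881039,  0.0026018 ,
        1.06728577, -0.07122623]), 'qvel': array([-0.00118614,  0.00015167, -0.00144456, -0.00089576,  0.00030448,
        0.00168129, -0.00040616]), 'tau': array([-3.29858012e-04, -5.70978463e+01,  9.90752243e-01, -2.51606816e+01,
       -5.62060671e-02,  1.78270071e-02,  1.42460308e-04]), 'position': array([ 0.18243641, -0.62326641,  0.23786358]), 'tcp_rot': array([-0.56558798,  0.42446813, -0.42347583,  0.56622015]), 'contact_force': array([-0.60903667, -0.73612875, -0.13229728]), 'torque': array([-0.00095976, -0.05130567,  0.01375342]), 'opening': 0.08803216949222073}
scene [[420.89315275   0.         315.30650144]
 [  0.         420.89315275 198.34527107]
 [  0.           0.           1.        ]] [[ 0.26430228  0.79105795 -0.55169886  1.05369753]
 [ 0.96440325 -0.22176596  0.14403554 -0.13244635]
 [-0.00840757 -0.5701291  -0.8215121   0.87587268]
 [ 0.          0.          0.          1.        ]]
side [[394.17890458   0.         318.12228947]
 [  0.         394.17890458 199.27249189]
 [  0.           0.           1.        ]] [[-0.78886704 -0.31339981  0.52864861  0.18207011]
 [-0.61456172  0.39999273 -0.67994096  0.47738699]
 [ 0.00163777 -0.86127021 -0.5081446   0.48457936]
 [ 0.          0.          0.          1.        ]]
```

View pics/scene0.png

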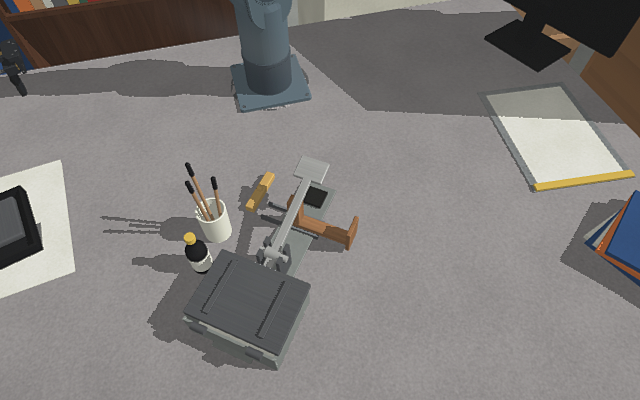

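View pics/side0.png

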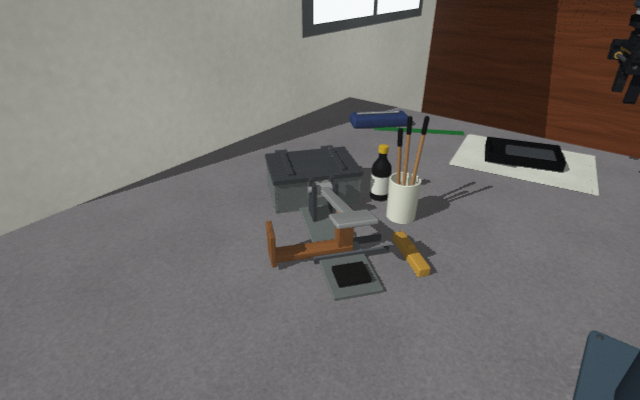

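Run:
```python
import cv2,numpy as np
a=cv2.imread("pics/scene0.png")[145:375,175:375];b=cv2.imread("pics/side0.png")[140:305,255:435]
a=cv2.resize(a,None,fx=2.6,fy=2.6,interpolation=cv2.INTER_CUBIC)
a=cv2.resize(cv2.imread("pics/scene0.png")[145:275,240:370],(400,400),interpolation=cv2.INTER_CUBIC)
b=cv2.resize(cv2.imread("pics/side0.png")[170:300,260:390],(400,400),interpolation=cv2.INTER_CUBIC)
cv2.imwrite("pics/c.png",np.hstack([a,b]))
```

```text
(no output)
```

View pics/c.png

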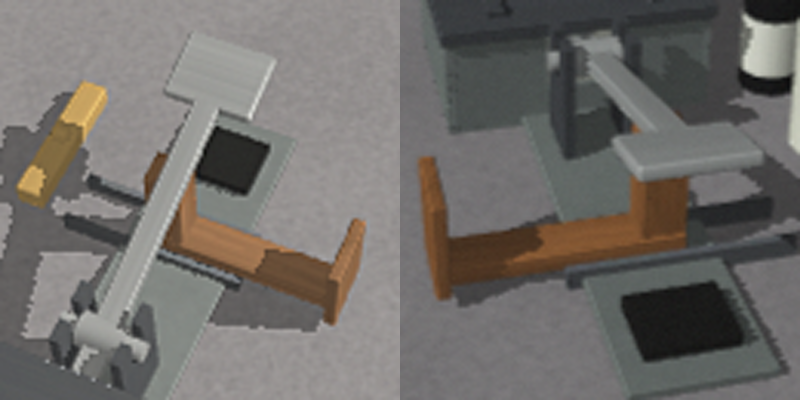

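```bash
cat > h.py <<'E'
import numpy as np,cv2
from scipy.optimize import least_squares
C={n:np.load(n+".npz") for n in("scene","side")}
def proj(n,P):
    T=np.linalg.inv(C[n]["T"]);p=T[:3,:3]@P+T[:3,3];q=C[n]["m"]@p;return q[:2]/q[2]
def W(v,p):
    c,s=np.cos(v[2]),np.sin(v[2]);return np.array([v[0]+c*p[0]-s*p[1],v[1]+s*p[0]+c*p[1],p[2]])
E
python3 - <<'E'
from h import *
k=130/400
S=lambda u,w:np.array([240+u*k,145+w*k]);D=lambda u,w:np.array([260+(u-400)*k,170+w*k])
m=lambda *a:np.array(a)/1000
obs=[("scene",S(193,34),m(-18.6,-35,138.8)),("scene",S(275,62),m(-18.6,35,138.8)),("scene",S(250,115),m(34.6,35,125.2)),("scene",S(165,91),m(34.6,-35,125.2)),
("side",D(633,394),m(-45,45,8)),("side",D(782,370),m(-45,-45,8)),("scene",S(296,140),m(-45,45,8)),
("side",D(628,174),m(-18.6,35,138.8)),("side",D(762,157),m(-18.6,-35,138.8))]
f=lambda v:np.concatenate([proj(n,W(v,p))-q for n,q,p in obs])
r=least_squares(f,[.5,-.1,-.3]);r=min((least_squares(f,[.5,-.1,y]) for y in(-.9,-.3,.3)),key=lambda r:r.cost)
print(r.x,r.fun.reshape(-1,2).round(1));np.save("v.npy",r.x);v=r.x
# free two-view check of pad -x/+y and -x/-y corners
for a,b in((1,7),(0,8)):
    g=lambda P:np.r_[proj("scene",P)-obs[a][1],proj("side",P)-obs[b][1]]
    q=least_squares(g,[.5,-.1,.1]);print("tri",q.x,abs(q.fun).max(),"model",W(v,obs[a][2]))
for s in(0,5,10):
  print(s,"scene crop plate corners",[((proj("scene",W(v,m(x,y-s,z)))-[240,145])/k).round() for x,y,z in((52,145,78),(108,145,78),(108,145,10))],"side",[((proj("side",W(v,m(x,y-s,z)))-[260,170])/k+[400,0]).round() for x,y,z in((52,145,78),(52,135,78),(52,145,10),(52,135,10))])
for nme,p in dict(pad=(8,0,132),face=(80,145,45),box=(250,0,0),cup=(80,-120,0)).items():print(nme,W(v,m(*p)))
E
```

```text
[ 0.46597647  0.01785437 -0.66635595] [[-0.1 -2.5]
 [ 1.5 -2.6]
 [ 0.7  1.1]
 [-0.3 -0.5]
 [-2.7  0.3]
 [-0.7 -1. ]
 [ 1.  -1.4]
 [ 2.2 -2.7]
 [ 0.7 -3. ]]
tri [0.47666583 0.0550369  0.13184624] 1.1352612709509913 model [0.47298979 0.05686429 0.1388    ]
tri [0.43106924 0.0011861  0.13206157] 0.13987544040037392 model [0.429721   0.00183873 0.1388    ]
0 scene crop plate corners [array([383., 222.]), array([357., 284.]), array([350., 329.])] side [array([409., 213.]), array([427., 211.]), array([417., 306.]), array([434., 304.])]
5 scene crop plate corners [array([376., 219.]), array([350., 281.]), array([344., 326.])] side [array([418., 212.]), array([436., 209.]), array([426., 305.]), array([442., 302.])]
10 scene crop plate corners [array([370., 217.]), array([343., 279.]), array([338., 324.])] side [array([427., 211.]), array([445., 208.]), array([434., 304.]), array([451., 301.])]
pad [0.47226511 0.01290937 0.132     ]
face [0.61849103 0.08238583 0.045     ]
box [ 0.66249631 -0.13667702  0.        ]
cup [ 0.45468775 -0.1259252   0.        ]
```

Run:
```python
from h import *
k=130/400
S=lambda u,w:np.array([240+u*k,145+w*k]);D=lambda u,w:np.array([260+(u-400)*k,170+w*k])
m=lambda *a:np.array(a)/1000
obs=[("scene",S(193,34),m(-18.6,-35,138.8)),("scene",S(275,62),m(-18.6,35,138.8)),("scene",S(250,115),m(34.6,35,125.2)),("scene",S(165,91),m(34.6,-35,125.2)),
("side",D(633,390),m(-45,45,8)),("side",D(782,370),m(-45,-45,8)),("scene",S(296,140),m(-45,45,8)),
("side",D(625,162),m(-18.6,35,138.8)),("side",D(762,147),m(-18.6,-35,138.8))]
f=lambda v:np.concatenate([proj(n,W(v,p))-q for n,q,p in obs])
r=least_squares(f,[.5,0,-.6],loss="soft_l1")
print(r.x,r.fun.reshape(-1,2).round(1));np.save("v.npy",r.x);v=r.x
for a,b in((1,7),(0,8)):
    g=lambda P:np.r_[proj("scene",P)-obs[a][1],proj("side",P)-obs[b][1]]
    q=least_squares(g,[.5,-.1,.1]);print("tri",q.x,abs(q.fun).max(),"model",W(v,obs[a][2]))
for nme,p in dict(pad=(8,0,132),face=(80,145,45),box=(250,0,0)).items():print(nme,W(v,m(*p)))
E1=[]
for n,off in(("scene",(240,145)),("side",(260,170))):
    im=cv2.resize(cv2.imread(f"pics/{n}0.png")[off[1]:off[1]+130,off[0]:off[0]+130],(400,400),interpolation=cv2.INTER_CUBIC)
    def L(pts,c):cv2.polylines(im,[np.array([(proj(n,W(v,m(*p)))-off)/k for p in pts]).round().astype(int)],True,c,1)
    L([(-18.6,-35,138.8),(-18.6,35,138.8),(34.6,35,125.2),(34.6,-35,125.2)],(0,0,255))
    L([(-45,-45,8),(-45,45,8),(415,45,8),(415,-45,8)],(0,255,0))
    s=5
    for y in(145,135):L([(52,y-s,10),(52,y-s,78),(108,y-s,78),(108,y-s,10)],(255,0,0) if y==145 else (255,255,0))
    L([(250,-100,75),(250,100,75),(250,100,0),(250,-100,0)],(0,255,255))
    E1.append(im)
cv2.imwrite("pics/o.png",np.hstack(E1))
```

```text
[ 0.4676863   0.0161136  -0.68078535] [[-0.5 -1.9]
 [ 1.  -1.7]
 [-0.2  2. ]
 [-1.  -0. ]
 [-3.4  0.3]
 [-1.2 -1.6]
 [ 0.7 -0.4]
 [ 2.7  0.2]
 [ 0.3 -0.4]]
tri [0.48012568 0.0534508  0.13687727] 0.9443723733648994 model [0.47526176 0.05501826 0.1388    ]
tri [ 4.33145497e-01 -4.13707764e-04  1.36280723e-01] 0.6506696583020357 model [0.43120352 0.00062275 0.1388    ]
pad [0.47390293 0.01107837 0.132     ]
face [0.6211161  0.07843773 0.045     ]
box [ 0.66195597 -0.14123727  0.        ]
```

View pics/o.png

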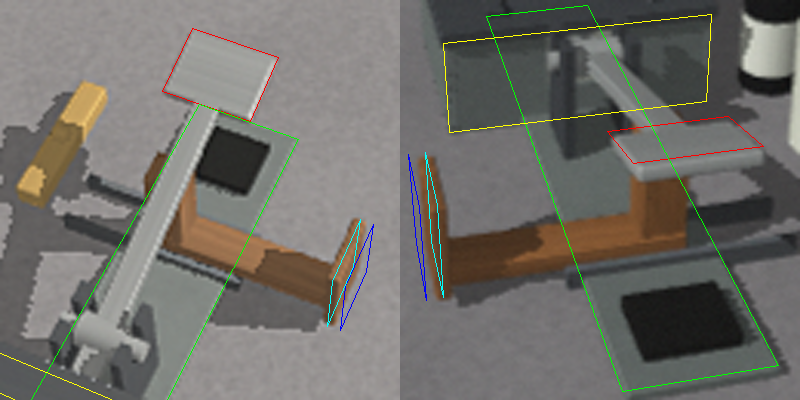

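```bash
cat >> h.py <<'E'
from scipy.spatial.transform import Rotation as R
V=np.array([.4657,.0138,-.69])
def inv(v,P):
    c,s=np.cos(v[2]),np.sin(v[2]);d=np.array(P[:2])-v[:2];return np.array([c*d[0]+s*d[1],-s*d[0]+c*d[1],P[2]])*1000
def ray(n,uv,z):
    T=C[n]["T"];d=T[:3,:3]@np.linalg.solve(C[n]["m"],[*uv,1]);o=T[:3,3];return o+d*(z-o[2])/d[2]
def plan(pressmm,sign=1):
    "remaining turn about tool axes and shift in tool axes after the turn"
    from workcell import bot
    s=bot.sense();A=R.from_quat(s["tcp_rot"]).as_matrix();p=s["position"]
    x=np.array([np.cos(V[2]),np.sin(V[2]),0])*sign;y=np.array([0,0,-1.]);B=np.c_[x,y,np.cross(x,y)]
    t=W(V,np.array(pressmm)/1000)
    print("t",s["clock"],"pos",p.round(4),"press",inv(V,p).round(1),"F",s["contact_force"].round(1),"q",s["qpos"].round(2))
    print("target",t.round(3),"turn",R.from_matrix(A.T@B).as_rotvec().round(3),"shift(now)",(A.T@(t-p)*1000).round(1),"shift(after turn)",(B.T@(t-p)*1000).round(1))
E
python3 - <<'E'
from h import *
for n,uv in dict(cup=(216,236),bottle=(202,268),pw=(262,190)).items():print(n,inv(V,ray("scene",uv,0)).round())
for sg in(1,-1):plan((80,190,330),sg)
A=R.from_quat([-0.56558798,0.42446813,-0.42347583,0.56622015]).as_matrix();print(A.round(2))
E
```

```text
cup [ 191. -167.    0.]
bottle [ 276. -151.    0.]
pw [  27. -131.    0.]
t 0.1 pos [ 0.1825 -0.6233  0.2379] press [ 187.1 -671.7  237.9] F [ 0.   0.3 -0. ] q [ 1.22  0.54 -0.    1.54  0.    1.07 -0.07]
target [0.648 0.109 0.33 ] turn [-0.    -0.596 -0.001] shift(now) [-572.4  -91.3  653. ] shift(after turn) [-107.1  -92.1  861.7]
t 0.1 pos [ 0.1825 -0.6233  0.2379] press [ 187.1 -671.7  237.9] F [ 0.   0.3 -0. ] q [ 1.22  0.54 -0.    1.54  0.    1.07 -0.07]
target [0.648 0.109 0.33 ] turn [ 2.000e-03  2.546e+00 -0.000e+00] shift(now) [-572.4  -91.3  653. ] shift(after turn) [ 107.1  -92.1 -861.7]
[[ 0.28 -0.    0.96]
 [-0.96  0.    0.28]
 [-0.   -1.   -0.  ]]
```

move_arm:
  steps:
    - {"y": -20, "ay": -0.12}
    - {"y": -20, "ay": -0.12}
    - {"y": -20, "ay": -0.12}
    - {"y": -20, "ay": -0.12, "jaw": 1}
    - {"y": -15, "ay": -0.116, "jaw": 1}

```text
schema error: expected keys jaw, x, y, z, ax, ay, az
```

move_arm:
  steps:
    - {"x": -5, "z": 40, "jaw": 1}
    - {"x": -5, "z": 40, "jaw": 1}
    - {"x": -5, "z": 40, "jaw": 1}
    - {"x": -5, "z": 40, "jaw": 1}
    - {"x": -5, "z": 40, "jaw": 1}

```text
schema error: expected keys jaw, x, y, z, ax, ay, az
```

move_arm:
  steps:
    - {"x": -5, "z": 40, "jaw": 1}
    - {"x": -5, "z": 40, "jaw": 1}
    - {"x": -5, "z": 40, "jaw": 1}
    - {"x": -5, "z": 40, "jaw": 1}
    - {"x": -5, "z": 40, "jaw": 1}

```text
schema error: expected keys jaw, x, y, z, ax, ay, az
```

```bash
python3 -c "
from h import *
plan((80,190,330))"
```

```text
t 0.1 pos [ 0.1825 -0.6233  0.2379] press [ 187.1 -671.7  237.9] F [ 0.   0.3 -0. ] q [ 1.22  0.54 -0.    1.54  0.    1.07 -0.07]
target [0.648 0.109 0.33 ] turn [-0.    -0.596 -0.001] shift(now) [-572.4  -91.3  653. ] shift(after turn) [-107.1  -92.1  861.7]
```

move_arm:
  steps:
    - {"jaw": 1, "x": 0, "y": -20, "z": 0, "ax": 0, "ay": -0.12, "az": 0}
    - {"jaw": 1, "x": 0, "y": -20, "z": 0, "ax": 0, "ay": -0.12, "az": 0}
    - {"jaw": 1, "x": 0, "y": -20, "z": 0, "ax": 0, "ay": -0.12, "az": 0}
    - {"jaw": 1, "x": 0, "y": -20, "z": 0, "ax": 0, "ay": -0.12, "az": 0}
    - {"jaw": 1, "x": 0, "y": -15, "z": 0, "ax": 0, "ay": -0.116, "az": 0}

```text
clock: 0.52
position: [0.1826, -0.6239, 0.3351]
tcp_rot: [0.666, -0.237, 0.237, -0.666]
contact_force: [0.2, -0.3, 0.3]
opening: 0.0568
```

move_arm:
  steps:
    - {"jaw": 1, "x": -5, "y": 0, "z": 40, "ax": 0, "ay": 0, "az": 0}
    - {"jaw": 1, "x": -5, "y": 0, "z": 40, "ax": 0, "ay": 0, "az": 0}
    - {"jaw": 1, "x": -5, "y": 0, "z": 40, "ax": 0, "ay": 0, "az": 0}
    - {"jaw": 1, "x": -5, "y": 0, "z": 40, "ax": 0, "ay": 0, "az": 0}
    - {"jaw": 1, "x": -5, "y": 0, "z": 40, "ax": 0, "ay": 0, "az": 0}

```text
clock: 0.93
position: [0.2911, -0.4517, 0.3334]
tcp_rot: [-0.665, 0.239, -0.239, 0.665]
contact_force: [0.1, -0.0, 0.2]
opening: 0.0238
```

```bash
python3 -c "
from h import *
plan((80,190,330))"
```

```text
t 0.9333 pos [ 0.2911 -0.4517  0.3334] press [ 161.7 -470.1  333.4] F [ 0.1 -0.   0.2] q [ 1.09  0.26 -0.22  1.71  0.06  1.17  0.17]
target [0.648 0.109 0.33 ] turn [-0.    -0.    -0.001] shift(now) [-81.8   3.5 660.1] shift(after turn) [-81.7   3.4 660.1]
```

move_arm:
  steps:
    - {"jaw": 1, "x": -5, "y": 0, "z": 40, "ax": 0, "ay": 0, "az": 0}
    - {"jaw": 1, "x": -5, "y": 0, "z": 40, "ax": 0, "ay": 0, "az": 0}
    - {"jaw": 1, "x": -5, "y": 0, "z": 40, "ax": 0, "ay": 0, "az": 0}
    - {"jaw": 1, "x": -5, "y": 0, "z": 40, "ax": 0, "ay": 0, "az": 0}
    - {"jaw": 1, "x": -5, "y": 0, "z": 40, "ax": 0, "ay": 0, "az": 0}

```text
clock: 1.35
position: [0.399, -0.2816, 0.3336]
tcp_rot: [0.665, -0.239, 0.239, -0.665]
contact_force: [0.3, -0.2, -0.0]
opening: 0.0007
```

move_arm:
  steps:
    - {"jaw": 1, "x": -5, "y": 0, "z": 40, "ax": 0, "ay": 0, "az": 0}
    - {"jaw": 1, "x": -5, "y": 0, "z": 40, "ax": 0, "ay": 0, "az": 0}
    - {"jaw": 1, "x": -5, "y": 0, "z": 40, "ax": 0, "ay": 0, "az": 0}
    - {"jaw": 1, "x": -5, "y": 0, "z": 40, "ax": 0, "ay": 0, "az": 0}
    - {"jaw": 1, "x": -5, "y": 0, "z": 40, "ax": 0, "ay": 0, "az": 0}

```text
clock: 1.77
position: [0.5071, -0.1116, 0.3336]
tcp_rot: [0.666, -0.239, 0.239, -0.665]
contact_force: [1.7, -0.5, 0.1]
opening: 0.0001
```

```bash
python3 -c "
from h import *
plan((80,190,330))"
```

```text
t 1.7667 pos [ 0.5071 -0.1116  0.3336] press [111.7 -70.3 333.6] F [ 1.7 -0.5  0.1] q [ 0.53  0.26 -0.49  1.74  0.13  1.17 -0.68]
target [0.648 0.109 0.33 ] turn [ 0. -0. -0.] shift(now) [-31.8   3.5 260.3] shift(after turn) [-31.7   3.6 260.3]
```

move_arm:
  steps:
    - {"jaw": 1, "x": -5, "y": 0, "z": 40, "ax": 0, "ay": 0, "az": 0}
    - {"jaw": 1, "x": -5, "y": 0, "z": 40, "ax": 0, "ay": 0, "az": 0}
    - {"jaw": 1, "x": -5, "y": 0, "z": 40, "ax": 0, "ay": 0, "az": 0}
    - {"jaw": 1, "x": -5, "y": 0, "z": 40, "ax": 0, "ay": 0, "az": 0}
    - {"jaw": 1, "x": -5, "y": 0, "z": 40, "ax": 0, "ay": 0, "az": 0}

```text
clock: 2.18
position: [0.6152, 0.0584, 0.3332]
tcp_rot: [0.666, -0.24, 0.239, -0.665]
contact_force: [1.8, -0.1, 0.2]
opening: 0.0002
```

move_arm:
  steps:
    - {"jaw": 1, "x": -5, "y": 20, "z": 35, "ax": 0, "ay": 0, "az": 0}
    - {"jaw": 1, "x": -2, "y": 35, "z": 20, "ax": 0, "ay": 0, "az": 0}
    - {"jaw": 1, "x": 0, "y": 35, "z": 5, "ax": 0, "ay": 0, "az": 0}
    - {"jaw": 1, "x": 0, "y": 35, "z": 0, "ax": 0, "ay": 0, "az": 0}
    - {"jaw": 1, "x": 0, "y": 35, "z": 0, "ax": 0, "ay": 0, "az": 0}

```text
clock: 2.6
position: [0.6471, 0.1083, 0.1715]
tcp_rot: [0.666, -0.239, 0.238, -0.666]
contact_force: [0.6, -0.3, 0.1]
opening: 0.0004
```

```bash
python3 -c "
from h import *
plan((80,190,45))
from workcell import grab_frame
f=grab_frame('wrist');cv2.imwrite('pics/w1.png',f['frame'][:,:,::-1]);np.savez('w.npz',m=f['mtx'],H=f['hand_eye'])
f=grab_frame('scene');cv2.imwrite('pics/s1.png',np.vstack([cv2.imread('pics/w1.png')[::1],f['frame'][:,:,::-1]])[:,:,:][:600])
"
```

```text
t 2.6 pos [0.6471 0.1083 0.1715] press [ 79.7 188.4 171.5] F [ 0.6 -0.3  0.1] q [ 0.09  0.67 -0.48  1.55  0.35  1.01 -1.18]
target [0.648 0.109 0.045] turn [ 0.     0.001 -0.001] shift(now) [  0.4 126.5   1.6] shift(after turn) [  0.3 126.5   1.6]
```

View pics/w1.png

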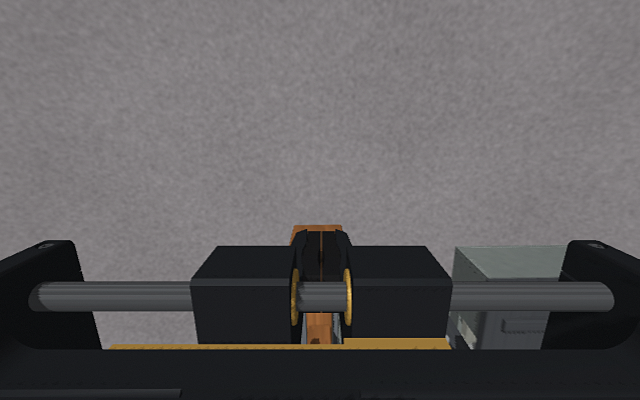

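```bash
python3 -c "
from h import *
from workcell import bot
s=bot.sense();w=np.load('w.npz');A=R.from_quat(s['tcp_rot']).as_matrix()
for uv in((291,226),(342,226)):
  d=A@w['H'][:3,:3]@np.linalg.solve(w['m'],[*uv,1]);o=A@w['H'][:3,3]+s['position']
  print(inv(V,o+d*(.078-o[2])/d[2]).round(1))
"
```

```text
[ 51.  158.6  78. ]
[ 96.8 158.7  78. ]
```

move_arm:
  steps:
    - {"jaw": 1, "x": 0, "y": 32, "z": 0, "ax": 0, "ay": 0, "az": 0}
    - {"jaw": 1, "x": 0, "y": 32, "z": 0, "ax": 0, "ay": 0, "az": 0}
    - {"jaw": 1, "x": 0, "y": 32, "z": 0, "ax": 0, "ay": 0, "az": 0}
    - {"jaw": 1, "x": 0, "y": 30, "z": 0, "ax": 0, "ay": 0, "az": 0}
    - {"jaw": 1, "x": 0, "y": 0, "z": 0, "ax": 0, "ay": 0, "az": 0}

```text
clock: 3.12
position: [0.6446, 0.1064, 0.044]
tcp_rot: [0.667, -0.241, 0.237, -0.664]
contact_force: [-2.0, -0.1, 0.8]
opening: 0.0007
```

```bash
python3 -c "
from h import *
plan((76,150,45))
w=np.load('w.npz');A=R.from_quat([.666,-.239,.238,-.666]).as_matrix();p=np.array([.6471,.1083,.1715])
for uv in((291,226),(342,226)):
  d=A@w['H'][:3,:3]@np.linalg.solve(w['m'],[*uv,1]);o=A@w['H'][:3,3]+p
  print(inv(V,o+d*(.01-o[2])/d[2]).round(1))
"
```

```text
t 3.1167 pos [0.6446 0.1064 0.044 ] press [ 79.1 185.3  44. ] F [-2.  -0.1  0.8] q [ 0.05  0.83 -0.42  1.61  0.43  0.81 -1.24]
target [0.62  0.081 0.045] turn [ 0.006 -0.    -0.004] shift(now) [ -3.1  -0.8 -35.3] shift(after turn) [ -3.1  -1.  -35.3]
[ 45.  134.3  10. ]
[104.8 134.4  10. ]
```

move_arm:
  steps:
    - {"jaw": 1, "x": -2, "y": 0, "z": -15, "ax": 0, "ay": 0, "az": 0}
    - {"jaw": 1, "x": -1, "y": 0, "z": -12, "ax": 0, "ay": 0, "az": 0}
    - {"jaw": 1, "x": 0, "y": 0, "z": -8, "ax": 0, "ay": 0, "az": 0}
    - {"jaw": 1, "x": 0, "y": 0, "z": -8, "ax": 0, "ay": 0, "az": 0}
    - {"jaw": 1, "x": 0, "y": 0, "z": -8, "ax": 0, "ay": 0, "az": 0}

```text
clock: 3.53
position: [0.6153, 0.0709, 0.0504]
tcp_rot: [-0.664, 0.237, -0.241, 0.667]
contact_force: [4.6, 2.2, 3.7]
opening: 0.0004
```

move_arm:
  steps:
    - {"jaw": 1, "x": 0, "y": 0, "z": -8, "ax": 0, "ay": 0, "az": 0}
    - {"jaw": 1, "x": 0, "y": 0, "z": -8, "ax": 0, "ay": 0, "az": 0}
    - {"jaw": 1, "x": 0, "y": 0, "z": -8, "ax": 0, "ay": 0, "az": 0}
    - {"jaw": 1, "x": 0, "y": 0, "z": -4, "ax": 0, "ay": 0, "az": 0}
    - {"jaw": 1, "x": 0, "y": 0, "z": -4, "ax": 0, "ay": 0, "az": 0}

```text
clock: 3.95
position: [0.592, 0.0448, 0.0477]
tcp_rot: [0.666, -0.239, 0.239, -0.665]
contact_force: [4.3, 1.1, 1.4]
opening: 0.0003
```

```bash
python3 -c "
from h import *
plan((76,89,45))"
```

```text
t 3.95 pos [0.592  0.0448 0.0477] press [ 77.7 104.3  47.7] F [4.3 1.1 1.4] q [ 0.16  0.75 -0.42  1.78  0.44  0.71 -1.2 ]
target [0.581 0.034 0.045] turn [ 0. -0.  0.] shift(now) [ -1.7   2.7 -15.3] shift(after turn) [ -1.7   2.7 -15.3]
```

move_arm:
  steps:
    - {"jaw": 1, "x": 0, "y": 1, "z": -4, "ax": 0, "ay": 0, "az": 0}
    - {"jaw": 1, "x": 0, "y": 1, "z": -4, "ax": 0, "ay": 0, "az": 0}
    - {"jaw": 1, "x": 0, "y": 0, "z": -3, "ax": 0, "ay": 0, "az": 0}
    - {"jaw": 1, "x": 0, "y": 0, "z": -2, "ax": 0, "ay": 0, "az": 0}
    - {"jaw": 1, "x": 0, "y": 0, "z": 0, "ax": 0, "ay": 0, "az": 0}

```text
clock: 4.37
position: [0.5841, 0.0361, 0.0453]
tcp_rot: [-0.665, 0.239, -0.239, 0.666]
contact_force: [4.8, 4.2, -1.9]
opening: 0.0005
```

move_arm:
  steps:
    - {"jaw": 1, "x": 0, "y": 0, "z": -2, "ax": 0, "ay": 0, "az": 0}
    - {"jaw": 1, "x": 0, "y": 0, "z": -2, "ax": 0, "ay": 0, "az": 0}
    - {"jaw": 1, "x": 0, "y": 0, "z": -1, "ax": 0, "ay": 0, "az": 0}
    - {"jaw": 1, "x": 0, "y": 0, "z": 0, "ax": 0, "ay": 0, "az": 0}
    - {"jaw": 1, "x": 0, "y": 0, "z": 0, "ax": 0, "ay": 0, "az": 0}

```text
clock: 4.78
position: [0.584, 0.0361, 0.0456]
tcp_rot: [-0.663, 0.237, -0.24, 0.669]
contact_force: [14.5, 9.4, -12.7]
opening: 0.0004
```

```bash
python3 -c "
from h import *
plan((76,89,45))"
```

```text
t 4.7833 pos [0.584  0.0361 0.0456] press [77.1 92.5 45.6] F [ 14.5   9.4 -12.7] q [ 0.18  0.74 -0.43  1.81  0.45  0.68 -1.19]
target [0.581 0.034 0.045] turn [-0.01   0.003  0.001] shift(now) [-1.1  0.6 -3.5] shift(after turn) [-1.1  0.6 -3.5]
```

move_arm:
  steps:
    - {"jaw": 1, "x": 0, "y": 0, "z": 3, "ax": 0, "ay": 0, "az": 0}
    - {"jaw": 1, "x": 0, "y": 0, "z": 12, "ax": 0, "ay": 0, "az": 0}
    - {"jaw": 1, "x": 0, "y": 0, "z": 25, "ax": 0, "ay": 0, "az": 0}
    - {"jaw": 1, "x": 0, "y": -5, "z": 25, "ax": 0, "ay": 0, "az": 0}
    - {"jaw": 1, "x": 0, "y": -35, "z": 10, "ax": 0, "ay": 0, "az": 0}

```text
clock: 5.2
position: [0.6247, 0.0913, 0.0802]
tcp_rot: [0.667, -0.242, 0.235, -0.664]
contact_force: [-0.1, 0.0, 0.4]
opening: 0.0006
```

move_arm:
  steps:
    - {"jaw": 1, "x": 0, "y": -40, "z": 0, "ax": 0, "ay": 0, "az": 0}
    - {"jaw": 1, "x": 0, "y": -40, "z": 0, "ax": 0, "ay": 0, "az": 0}
    - {"jaw": 1, "x": 0, "y": -35, "z": 0, "ax": 0, "ay": 0, "az": 0}
    - {"jaw": 1, "x": 0, "y": 0, "z": 0, "ax": 0, "ay": 0, "az": 0}
    - {"jaw": 1, "x": 0, "y": 0, "z": 0, "ax": 0, "ay": 0, "az": 0}

```text
clock: 5.62
position: [0.629, 0.0893, 0.2022]
tcp_rot: [0.665, -0.239, 0.24, -0.665]
contact_force: [-0.2, -1.0, -0.6]
opening: 0.0005
```

```bash
python3 -c "
from h import *
plan((8,0,200))
from workcell import grab_frame
k=130/400;m=lambda *a:np.array(a)/1000
E1=[]
for n,off in(('scene',(240,145)),('side',(260,170))):
    fr=grab_frame(n)['frame'][:,:,::-1];cv2.imwrite(f'pics/{n}1.png',fr)
    im=cv2.resize(fr[off[1]:off[1]+130,off[0]:off[0]+130],(400,400),interpolation=cv2.INTER_CUBIC)
    for y,c in((80,(255,0,0)),(70,(255,255,0))):cv2.polylines(im,[np.array([(proj(n,W(V,m(*p)))-off)/k for p in [(52,y,10),(52,y,78),(108,y,78),(108,y,10)]]).round().astype(int)],True,c,1)
    E1.append(im)
cv2.imwrite('pics/o1.png',np.hstack(E1))"
```

```text
t 5.6167 pos [0.629  0.0893 0.2022] press [ 77.9 162.1 202.2] F [-0.2 -1.  -0.6] q [ 0.13  0.6  -0.5   1.59  0.33  1.03 -1.15]
target [0.472 0.009 0.2  ] turn [-0.    -0.001  0.002] shift(now) [ -69.8    2.  -162.2] shift(after turn) [ -69.9    2.2 -162.1]
```

View pics/o1.png

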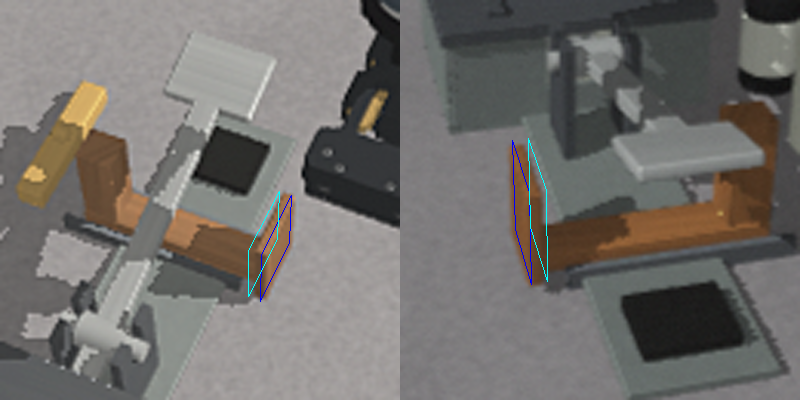

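move_arm:
  steps:
    - {"jaw": 1, "x": -16, "y": 0, "z": -35, "ax": 0, "ay": 0, "az": 0}
    - {"jaw": 1, "x": -16, "y": 0, "z": -35, "ax": 0, "ay": 0, "az": 0}
    - {"jaw": 1, "x": -16, "y": 0, "z": -35, "ax": 0, "ay": 0, "az": 0}
    - {"jaw": 1, "x": -16, "y": 0, "z": -35, "ax": 0, "ay": 0, "az": 0}
    - {"jaw": 1, "x": -11, "y": 0, "z": -23, "ax": 0, "ay": 0, "az": 0}

```text
clock: 6.13
position: [0.4618, 0.0093, 0.1983]
tcp_rot: [0.667, -0.242, 0.237, -0.664]
contact_force: [0.9, -0.1, 0.2]
opening: 0.0003
```

move_arm:
  steps:
    - {"jaw": 1, "x": 0, "y": 20, "z": 0, "ax": 0, "ay": 0, "az": 0}
    - {"jaw": 1, "x": 0, "y": 20, "z": 0, "ax": 0, "ay": 0, "az": 0}
    - {"jaw": 1, "x": 0, "y": 10, "z": 0, "ax": 0, "ay": 0, "az": 0}
    - {"jaw": 1, "x": 0, "y": 0, "z": 0, "ax": 0, "ay": 0, "az": 0}
    - {"jaw": 1, "x": 0, "y": 0, "z": 0, "ax": 0, "ay": 0, "az": 0}

```text
clock: 6.55
position: [0.4662, 0.0117, 0.1498]
tcp_rot: [0.666, -0.24, 0.238, -0.665]
contact_force: [-0.2, 0.2, 0.9]
opening: 0.0001
```

```bash
python3 -c "
from h import *
plan((4,0,34))
from workcell import grab_frame
E1=[]
for n,off in(('scene',(240,145)),('side',(260,170))):
    fr=grab_frame(n)['frame'][:,:,::-1]
    E1.append(cv2.resize(fr[off[1]-40:off[1]+130,off[0]:off[0]+170],(400,400)))
cv2.imwrite('pics/o2.png',np.hstack(E1))"
```

```text
t 6.55 pos [0.4662 0.0117 0.1498] press [  1.7  -1.3 149.8] F [-0.2  0.2  0.9] q [ 0.32  0.41 -0.53  2.06  0.3   0.75 -1.09]
target [0.469 0.011 0.034] turn [ 0.002  0.    -0.003] shift(now) [  2.6 115.8   1.5] shift(after turn) [  2.3 115.8   1.3]
```

View pics/o2.png

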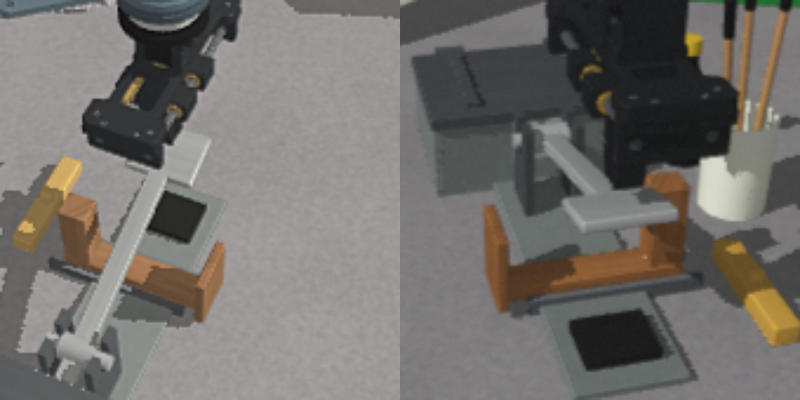

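```bash
python3 -c "
from h import *
for n,off,a in(('scene',(240,105),0),('side',(260,130),400)):
  for x,z in((0,150),(0,214),(-94,214),(94,214)): print(n,x,z,((proj(n,W(V,np.array([x+2,-1,z])/1000))-off)*400/170+[a,0]).round())
from workcell import grab_frame
im=grab_frame('side')['frame'][:,:,::-1];cv2.imwrite('pics/o3.png',im[0:400])
"
```

```text
scene 0 150 [167. 133.]
scene 0 214 [165.  87.]
scene -94 214 [207.  19.]
scene 94 214 [119. 163.]
side 0 150 [626. 182.]
side 0 214 [631.  98.]
side -94 214 [681. 171.]
side 94 214 [592.  42.]
```

View pics/o3.png

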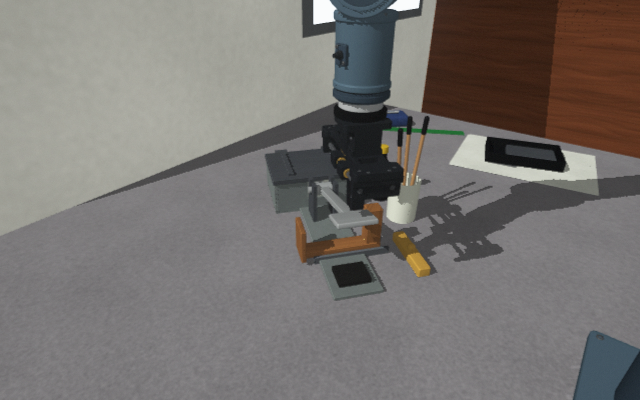

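move_arm:
  steps:
    - {"jaw": 1, "x": 1, "y": 8, "z": 1, "ax": 0, "ay": 0, "az": 0}
    - {"jaw": 1, "x": 1, "y": 8, "z": 0, "ax": 0, "ay": 0, "az": 0}
    - {"jaw": 1, "x": 0, "y": 6, "z": 0, "ax": 0, "ay": 0, "az": 0}
    - {"jaw": 1, "x": 0, "y": 6, "z": 0, "ax": 0, "ay": 0, "az": 0}
    - {"jaw": 1, "x": 0, "y": 6, "z": 0, "ax": 0, "ay": 0, "az": 0}

```text
clock: 7.12
position: [0.4688, 0.012, 0.1163]
tcp_rot: [-0.665, 0.239, -0.238, 0.666]
contact_force: [-3.6, 2.6, 8.5]
opening: 0.0005
```

move_arm:
  steps:
    - {"jaw": 1, "x": 0, "y": 7, "z": 0, "ax": 0, "ay": 0, "az": 0}
    - {"jaw": 1, "x": 0, "y": 7, "z": 0, "ax": 0, "ay": 0, "az": 0}
    - {"jaw": 1, "x": 0, "y": 7, "z": 0, "ax": 0, "ay": 0, "az": 0}
    - {"jaw": 1, "x": 0, "y": 7, "z": 0, "ax": 0, "ay": 0, "az": 0}
    - {"jaw": 1, "x": 0, "y": 7, "z": 0, "ax": 0, "ay": 0, "az": 0}

```text
clock: 7.53
position: [0.4678, 0.0125, 0.081]
tcp_rot: [-0.665, 0.24, -0.238, 0.666]
contact_force: [-4.5, 4.8, 8.5]
opening: 0.0003
```

```bash
python3 -c "
from h import *
plan((4,0,34))"
```

```text
t 7.5333 pos [0.4678 0.0125 0.081 ] press [ 2.5  0.4 81. ] F [-4.5  4.8  8.5] q [ 0.25  0.54 -0.46  2.09  0.41  0.6  -1.18]
target [0.469 0.011 0.034] turn [ 0.001  0.001 -0.003] shift(now) [ 1.7 47.  -0.4] shift(after turn) [ 1.5 47.  -0.4]
```

move_arm:
  steps:
    - {"jaw": 1, "x": -2, "y": 7, "z": 0, "ax": 0, "ay": 0, "az": 0}
    - {"jaw": 1, "x": -1, "y": 7, "z": 0, "ax": 0, "ay": 0, "az": 0}
    - {"jaw": 1, "x": 0, "y": 7, "z": 0, "ax": 0, "ay": 0, "az": 0}
    - {"jaw": 1, "x": 0, "y": 7, "z": 0, "ax": 0, "ay": 0, "az": 0}
    - {"jaw": 1, "x": 0, "y": 7, "z": 0, "ax": 0, "ay": 0, "az": 0}

```text
clock: 7.95
position: [0.4694, 0.0122, 0.047]
tcp_rot: [-0.665, 0.238, -0.241, 0.666]
contact_force: [3.3, -5.1, 8.8]
opening: 0.0001
```

move_arm:
  steps:
    - {"jaw": 1, "x": 0, "y": 5, "z": 0, "ax": 0, "ay": 0, "az": 0}
    - {"jaw": 1, "x": 0, "y": 3, "z": 0, "ax": 0, "ay": 0, "az": 0}
    - {"jaw": 1, "x": 0, "y": 2, "z": 0, "ax": 0, "ay": 0, "az": 0}
    - {"jaw": 1, "x": 0, "y": 1, "z": 0, "ax": 0, "ay": 0, "az": 0}
    - {"jaw": 1, "x": 0, "y": 0, "z": 0, "ax": 0, "ay": 0, "az": 0}

```text
clock: 8.37
position: [0.4696, 0.0121, 0.0366]
tcp_rot: [-0.665, 0.238, -0.241, 0.666]
contact_force: [1.6, -3.3, 13.7]
opening: 0.0006
```

```bash
python3 -c "
from h import *
plan((4,0,34))"
```

```text
t 8.3667 pos [0.4696 0.0121 0.0366] press [ 4.1  1.2 36.6] F [ 1.6 -3.3 13.7] q [ 0.19  0.62 -0.39  2.1   0.48  0.5  -1.25]
target [0.469 0.011 0.034] turn [-0.002 -0.001  0.004] shift(now) [-0.1  2.6 -1.2] shift(after turn) [-0.1  2.6 -1.2]
```

move_arm:
  steps:
    - {"jaw": 1, "x": 0, "y": 2, "z": 0, "ax": 0, "ay": 0, "az": 0}
    - {"jaw": 1, "x": 0, "y": 2, "z": 0, "ax": 0, "ay": 0, "az": 0}
    - {"jaw": 1, "x": 0, "y": 0, "z": 0, "ax": 0, "ay": 0, "az": 0}
    - {"jaw": 1, "x": 0, "y": 0, "z": 0, "ax": 0, "ay": 0, "az": 0}
    - {"jaw": 1, "x": 0, "y": 0, "z": 0, "ax": 0, "ay": 0, "az": 0}

```text
clock: 8.78
position: [0.4698, 0.0121, 0.0357]
tcp_rot: [0.666, -0.237, 0.242, -0.665]
contact_force: [-11.7, -3.5, 63.0]
opening: 0.0004
```

```bash
python3 -c "
from h import *
plan((4,0,34))
from workcell import grab_frame
E1=[]
for n,off in(('scene',(170,145)),('side',(250,110))):
    fr=grab_frame(n)['frame'][:,:,::-1]
    E1.append(cv2.resize(fr[off[1]:off[1]+200,off[0]:off[0]+200],(400,400)))
cv2.imwrite('pics/o4.png',np.hstack(E1))"
```

```text
t 8.7833 pos [0.4698 0.0121 0.0357] press [ 4.3  1.3 35.7] F [-11.7  -3.5  63. ] q [ 0.19  0.62 -0.38  2.1   0.48  0.5  -1.25]
target [0.469 0.011 0.034] turn [-0.001 -0.     0.007] shift(now) [-0.3  1.7 -1.3] shift(after turn) [-0.3  1.7 -1.3]
```

View pics/o4.png

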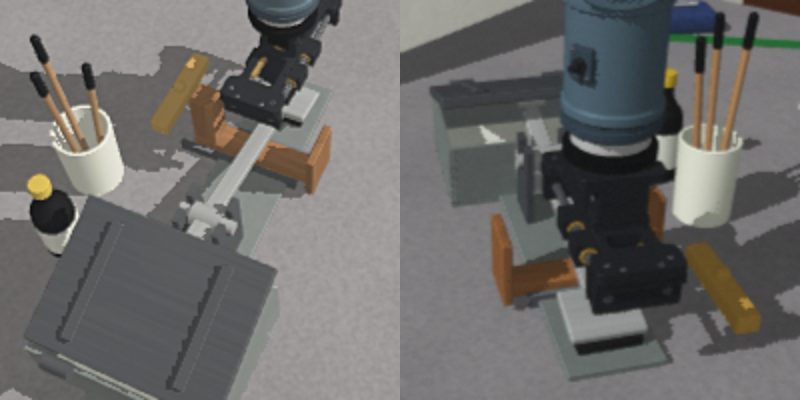

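move_arm:
  steps:
    - {"jaw": 1, "x": 0, "y": -1, "z": 0, "ax": 0, "ay": 0, "az": 0}
    - {"jaw": 1, "x": 0, "y": -1, "z": 0, "ax": 0, "ay": 0, "az": 0}
    - {"jaw": 1, "x": 0, "y": 0, "z": 0, "ax": 0, "ay": 0, "az": 0}
    - {"jaw": 1, "x": 0, "y": 0, "z": 0, "ax": 0, "ay": 0, "az": 0}
    - {"jaw": 1, "x": 0, "y": 0, "z": 0, "ax": 0, "ay": 0, "az": 0}

```text
clock: 9.3
position: [0.4697, 0.012, 0.0361]
tcp_rot: [0.665, -0.237, 0.241, -0.665]
contact_force: [-4.8, -3.4, 36.1]
opening: 0.0004
```

move_arm:
  steps:
    - {"jaw": 1, "x": 0, "y": 0, "z": 0, "ax": 0, "ay": 0, "az": 0}
    - {"jaw": 1, "x": 0, "y": 0, "z": 0, "ax": 0, "ay": 0, "az": 0}
    - {"jaw": 1, "x": 0, "y": 0, "z": 0, "ax": 0, "ay": 0, "az": 0}
    - {"jaw": 1, "x": 0, "y": 0, "z": 0, "ax": 0, "ay": 0, "az": 0}
    - {"jaw": 1, "x": 0, "y": 0, "z": 0, "ax": 0, "ay": 0, "az": 0}

```text
clock: 9.72
position: [0.4697, 0.0121, 0.0361]
tcp_rot: [0.665, -0.237, 0.241, -0.665]
contact_force: [-4.4, -3.9, 36.9]
opening: 0.0008
```

Steady at 37 N against the stop, with the lid up.

```bash
python3 -c "
from workcell import order,bot
print(order.close_job());print(bot.sense()['position'],bot.sense()['contact_force'])"
```

```text
the job is handed in; nothing more can be done
None
the job is handed in; nothing more can be done
```

The lid is open and the arm is still holding the lever down. I handed the job in at about 9.8 s of the 48 s allowed.

- **Wooden stop:** I pushed it with the closed fingertips until it would go no further, at about 17 N. In the check picture the plate stood within about 2–3 mm of the modelled end of the track.
- **Lever:** I pressed the pad down to a TCP height of 36 mm, against about 34 mm expected. There the force jumped from about 14 N to 63 N, which I took as the pad meeting the rubber stop. I eased off to a steady 37 N and held that.
- **Final picture:** Taken just before I eased off, it shows the lid raised and the pad on the rubber stop. The cup, bottle and paperweight look undisturbed.

**What disagreed:**
- My press pose was good only to about 3 mm.
- The starting slide worked out at 11 to 14 mm, slightly over the stated 10 mm.
- The tip slid against the pad with up to about 6.5 N sideways, but the pin stayed in its notches.
- The state could not be read after handing in, so the hold is unchecked from that point.

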